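# Hook the shelf bracket into the slotted upright and snap it down

### The job

Take the steel bracket out of its wooden rest, hook its two lugs into the two slots of the upright and press it down until it bottoms and the spring catch has snapped back over it. Find the slots by feel and do not force it: keep the push gentle, under about 30 N. Leave the other things on the bench where they are.

Things in the scene. Friction and masses are not known exactly. Their poses are not given: they have to be found in the camera images.
- bracket: Loose steel shelf bracket, 0.25-0.5 kg, 14 mm thick in y, standing in a fixed wooden rest. Origin: foot of its flat back face; z up, x out of the back face (where the lugs point). In mm: bar x -24 to 0, z 0 to 100; arm x -95 to 0, z 80 to 100, end lip at x -95 to -89 up to z 110; thin brace below the arm. Rest cheeks reach 30 above its foot: lift it 50 straight up.
- grip (a point): Point on the arm's flat top, 45 mm in front of the bracket's back face: a good place to grasp from above across the 14 mm thickness (arm 20 mm high, free on both sides).
- press (a point): Point on the bracket's flat top over its bar, 14 mm in front of the back face, 100 mm above the bracket's origin: the place to push down, e.g. with closed fingertips. Keep off the outer arm: pushing there levers and can jam it.
- upper_lug (a point): Top edge of the upper lug at the back face. Lug is 6 mm thick in y; measured from here: neck x 0 to 7, z -9 to 0 mm; behind it a lip x 7 to 12.5, z -29 to 0, hanging 20 mm below the neck; then a tail x 12.5 to 23, z -10 to 0.
- lower_lug (a point): Top edge of the lower lug at the back face, 58 mm below the upper one. Same neck and lip as the upper lug, no tail.
- upright: Fixed upright: aluminium channel, open at the rear, 44 mm wide, 36 deep, top about 180 mm above the bench, on a steel foot plate 8 mm thick. Origin on the bench under the middle of the channel's front face; that face (plane x = 0) looks to -x, z up. The bracket comes from -x, its axes parallel to these. The channel is clamped by hand 0 to 7 mm above or below nominal; no pose tells this.
- upper_slot (a point): NOMINAL middle of the lower edge of the upper slot, in the front face, 133 mm above the bench (true height up to 7 mm off). Slot 10 mm wide (y), 31.5 mm high above this edge; front wall 4 mm thick. Locked, the upper lug's neck stands on this edge.
- lower_slot (a point): NOMINAL middle of the lower edge of the lower slot, 58 mm below the upper one, same size, same unknown offset.
- home (a point): NOMINAL place of the bracket's origin when locked (z 50 mm, true one up to 7 mm off; a hard stop). The lugs pass the slots until back and front faces meet only with the origin 20 to 22.5 mm above true home; too high: stopped with 23 mm to go (tail on the wall); too low: with 12 mm to go (lips). 17 mm above true home the tail meets the catch; let go there, the bracket hangs on it.
- catch (a joint): Sprung steel cross bar, 6 mm thick, in the channel behind the upper slot. 0 = fully out; grows (m) as it is pushed back and down at 45 degrees, at most 0.013. On the way down the tail pushes it 0.003 to 0.011 back, taking 4 to 18 N of push; some 1 to 2 mm before home it snaps out to 0 over the tail and locks it.
- screwdriver: Bystander: screwdriver with a red handle, 170 mm long, lying on the bench; origin under its middle.
- transmitter: Bystander: round metal instrument housing, 52 mm wide, 75 mm tall, with a side stub; origin at the centre of its underside.
- relay: Bystander: grey box 50 x 35 x 60 mm standing on the bench; origin at the centre of its underside.
Mind the look-alikes: they are no part of the job. Leave any purple look-alike of the bracket alone.

How it is judged:
By the outcome, as a careful person would: the job done as asked, in the order asked, and still so for the second after the job is handed in, with the robot touching nothing.
It also fails if it takes over 64 s, if anything falls off the work surface, if the arm or the gripper's body presses on something with over 40 N, if the wrist force passes 120 N, or if a joint passes its speed limit or range.

### The arm

A 6-joint arm with a two-finger parallel gripper is mounted at the origin on the work surface. World frame = base frame: x ahead of the robot, y to its left, z up, the work surface at z = 0. Lengths are in m, angles in degrees, forces in N, time in s.
With the tool pointing down it reaches from about 0.4 to 0.825 m from the base axis. Payload 7 kg.
Tool frame: the origin (TCP) lies midway between the tips of the shut fingers; the grasp point (between the pads) lies 19 mm behind it (r.grip_point_offset is the z of the grasp point in the tool frame, in m); z points along the fingers, y is the line along which they close (so a half turn about z gives the same grasp; the last joint's range is limited). The gripper opens to 88 mm and grips with 3 to 60 N. Pads are 19 mm wide; open, the fingers measure 130 mm over their backs; the gripper's body (78 mm by 193 mm) begins 47 mm behind the grasp point.
Start: joints at [85.663, 20.546, 0.682, 0, -70.136, -16.507], TCP at [0.24, 0.631, 0.227] pointing down, gripper open.
Joint ranges: [-176.03, 176.03], [-82.01, 121.73], [-58.28, 71.71], [-173.87, 95.51], [-174.79, -0.11], [-173.66, 173.66]. Speed limits (degrees/s): [136.94, 136.94, 172.46, 180, 180, 180].

### API

Orientations are given as [roll, pitch, yaw] about the fixed x, y, z axes, in that order (R = Rz(yaw) Ry(pitch) Rx(roll)).
In Python, from plant import r, viewer, recognise, outline_of, pinpoint gives the robot as it stands.
- The arm moves only by the tool move_arm, never from a script. Its argument "targets" is a list of rows, each a list of 2 entries, a list of its own where there are three numbers: the shift along the tool's x, y, z in cm, then the turn, a rotation vector about the tool's x, y, z in rad. A call has 1 to 5 rows; each row is the pose to reach, as a shift and turn from the pose commanded when the call began, along the tool's axes at that moment; what a row does not reach only later rows make up. A row lasts 1/8 s, in which the tool goes at most 62.5 mm and 10.7 degrees, less where a joint would pass 70% of its speed; a pose out of reach is approached as far as the arm can. A call with a gripper value outside its range is refused whole. "jaw" is the finger opening in cm, from 0 to 8.76, set as the call begins (left out, the last holds). The fingers move at their own pace and stop on an object; "squeeze" is the grip in N (left out, the last holds). Time passes only in rows, so rows that repeat a pose let the fingers close. It gives the time, the measured TCP pose, the force, the opening and the grip force at its end, in the units of the state.
- r.get_state(): the state, without advancing time (a new reading comes with each control period).
- viewer.capture(name): name is "scene" or "side" or "wrist"; returns a dict with "image" (420x560x3 uint8, blue, green, red), "intrinsics" (3x3 intrinsics, pixels), "camera_from_world" (4x4, takes a point from world to camera coordinates). Camera axes: x right, y up, looking along -z (the intrinsics and any distortion apply to the point x, -y, -z); pixel columns grow to the right and rows downward; lengths in m; the calibration is good to about 2 mm. A picture is of the moment at which its call begins. There is no depth.
- r.close_job(): hands the job in; it is judged then, once.
Trained networks look in the newest picture that a camera, given by its name, has taken for a name from the list of things; names that differ only in an ending like _2 or _b are one class to them, and where a whole thing is asked for, a point or a joint stands for the part that bears it (a point fixed in the world has none). Each returns a list of dicts, best first, with "score" (0 to 1); they miss things now and then, are a little off and sometimes report something else, mostly with a low value. They report only what shows in the picture. A call takes as long as a camera call. They do not tell look-alikes from the thing itself.
- recognise(label, camera): "box" ([left, top, right, bottom] in pixels, round what is visible of it).
- outline_of(label, camera): "mask" (420x560 bool, what is visible of it) and "box" ([left, top, right, bottom] in pixels, round what is visible of it).
- pinpoint(label, camera): "location" ([row, column] in pixels: a listed point, or the origin of a listed thing).
The state is a dict: "time_s": time; "joints": joint angles; "qd": joint speeds; "joint_torque": joint torques, N m; "tcp_pos": TCP position; "eef_rot": TCP orientation; "contact_force": force on the tool from outside, world axes, zero at the start; "moment": the same for the moment, N m; "gripper_width": finger opening in m; "gripper_force": force on a finger pad.
Only numpy, scipy, OpenCV 4.12 (cv2) and the standard library are available. Lean on these libraries where they do the work, as an engineer would, in place of code of your own. Each camera call takes 0.05 s, during which the arm holds its last target. There are 200 camera calls.

## Working session

There is one attempt and no reset: what is moved stays moved. The work goes in short steps, Python scripts to look and compute and a tool call to move; the robot and the scene stay as the last step left them, time stands still between calls to the robot, and variables do not carry over. Pictures are saved under pics/ and viewed, at most 12 in all, crops included, and the job is handed in when it is done.

Besides the shell and the picture viewer there is one more tool, called after ">>>" as a command line: name --argument value ..., lists and objects as JSON in quotes. move_arm: Moves the arm, as the interface text tells. Its arguments: {"type":"object","properties":{"targets":{"type":"array","items":{"type":"array"}},"jaw":{"type":"number"},"squeeze":{"type":"number"}},"required":["targets"]}

```bash
ls; mkdir -p pics
cat > h.py <<'E'
import numpy as np, cv2
from plant import r, viewer, recognise, outline_of, pinpoint
from scipy.spatial.transform import Rotation as R
def cap(c,name=None):
    d=viewer.capture(c)
    if name: cv2.imwrite('pics/'+name+'.png',d['image'])
    return d
def ray(d,row,col):
    K=np.array(d['intrinsics']);T=np.array(d['camera_from_world'])
    v=np.linalg.solve(K,[col,row,1]); v=np.array([v[0],-v[1],-v[2]])
    Rm=T[:3,:3]; return -Rm.T@T[:3,3], Rm.T@v
def atz(d,row,col,z):
    o,v=ray(d,row,col); return o+v*(z-o[2])/v[2]
def proj(d,p):
    T=np.array(d['camera_from_world']);c=T[:3,:3]@p+T[:3,3]
    q=np.array(d['intrinsics'])@[c[0],-c[1],-c[2]]; return (q[:2]/q[2])[::-1]
def tri(rays):
    A=0;b=0
    for o,v in rays:
        v=v/np.linalg.norm(v);P=np.eye(3)-np.outer(v,v);A=A+P;b=b+P@o
    x=np.linalg.solve(A,b); return x
E
python3 - <<'E'
from h import *
s=r.get_state();print(s)
ims=[]
for c in ['scene','side','wrist']:
    d=cap(c,c+'0')
    o,_=ray(d,0,0);print(c,o)
    for n in ['bracket','grip','press','upper_lug','lower_lug','upright','upper_slot','lower_slot','home','screwdriver','transmitter','relay']:
        print(c,n,[(np.round(p['location']).tolist(),round(p['score'],2)) for p in pinpoint(n,c)][:3])
E
```

```text
pics
{'time_s': 0.0, 'joints': array([ 8.56620853e+01,  2.05920067e+01,  6.33956861e-01, -2.05840749e-02,
       -7.01384597e+01, -1.65086393e+01]), 'qd': array([-0.03362961,  0.06369195,  0.06383116,  0.11471846, -0.02088562,
       -0.06169382]), 'joint_torque': array([-4.90927687e-04, -5.82709408e+01,  2.93050164e+01,  6.99723691e+00,
        6.90123779e-03, -1.47625233e-04]), 'tcp_pos': array([0.24003762, 0.63033618, 0.2256162 ]), 'eef_rot': array([ 1.79901970e+02, -8.87419926e-03, -2.08535561e+01]), 'contact_force': array([-0.4003589 ,  0.62834942,  0.27351015]), 'moment': array([-0.001752  , -0.03572133, -0.04208304]), 'gripper_force': 0.0, 'gripper_width': 0.0872515760233844}
scene [ 1.45748674 -0.21040364  1.14684619]
scene bracket [([266.0, 350.0], 0.91), ([177.0, 348.0], 0.81), ([226.0, 412.0], 0.75)]
scene grip [([215.0, 382.0], 0.93), ([248.0, 298.0], 0.85), ([256.0, 379.0], 0.81)]
scene press [([264.0, 381.0], 0.88), ([165.0, 327.0], 0.87), ([210.0, 390.0], 0.77)]
scene upper_lug [([207.0, 392.0], 0.97), ([248.0, 283.0], 0.67), ([208.0, 337.0], 0.66)]
scene lower_lug [([
[... 749 characters left out ...]
upper_lug [([160.0, 336.0], 0.87), ([139.0, 264.0], 0.82), ([157.0, 274.0], 0.72)]
side lower_lug [([167.0, 195.0], 0.88), ([133.0, 279.0], 0.87), ([178.0, 280.0], 0.81)]
side upright [([297.0, 289.0], 0.67)]
side upper_slot [([262.0, 293.0], 0.83)]
side lower_slot [([278.0, 291.0], 0.58)]
side home [([284.0, 290.0], 0.98), ([224.0, 351.0], 0.18)]
side screwdriver [([240.0, 203.0], 0.93)]
side transmitter [([224.0, 351.0], 0.79)]
side relay []
wrist [0.3027828  0.60720958 0.38404849]
wrist bracket []
wrist grip []
wrist press []
wrist upper_lug []
wrist lower_lug []
wrist upright []
wrist upper_slot []
wrist lower_slot []
wrist home []
wrist screwdriver []
wrist transmitter []
wrist relay []
```

View pics/scene0.png

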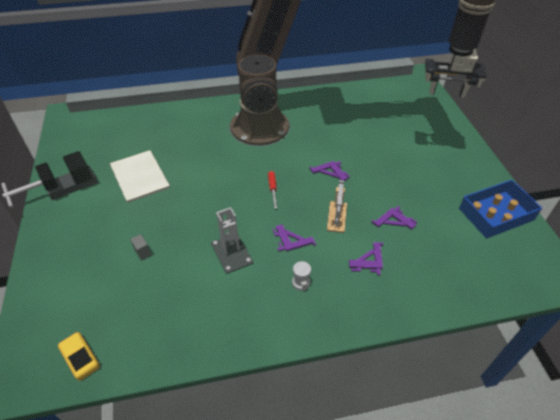

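View pics/side0.png

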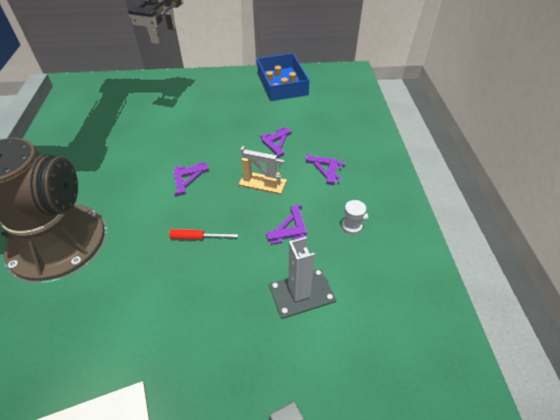

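The scene view shows the steel bracket in its orange rest at about row 210, col 338. The upright is at (240, 230) and four purple look-alikes lie flat around them. In the side view the bracket is at (170, 263), the upright at (280, 300), the screwdriver at (235, 203) and the transmitter at (215, 354). Next I'll filter the detections to these boxes and take an enlarged crop.

Run:
```python
from h import *
B={'scene':{'b':(175,240,322,355),'u':(200,275,210,255)},'side':{'b':(140,198,235,292),'u':(232,318,268,338)}}
D={};P={}
tiles=[]
for c in ['scene','side']:
    d=D[c]=cap(c)
    for k,ns in {'b':['bracket','grip','press','upper_lug','lower_lug'],'u':['upright','upper_slot','lower_slot','home']}.items():
        a,b,e,f=B[c][k]
        tiles.append(cv2.resize(d['image'][a:b,e:f],(395,295),interpolation=cv2.INTER_CUBIC) if 0 else cv2.copyMakeBorder(cv2.resize(d['image'][a:b,e:f],None,fx=3.4,fy=3.4,interpolation=cv2.INTER_CUBIC),0,300-int(round((b-a)*3.4)),0,300-int(round((f-e)*3.4)),cv2.BORDER_CONSTANT) )
        for n in ns:
            l=[(p['location'],p['score']) for p in pinpoint(n,c) if a<=p['location'][0]<=b and e<=p['location'][1]<=f]
            P[c,n]=l
            print(c,n,[(np.round(x,1).tolist(),round(s,2)) for x,s in l])
for n in ['bracket','grip','press','upper_lug','lower_lug','upright','upper_slot','lower_slot','home']:
    for x,_ in P['scene',n]:
        for y,_ in P['side',n]:
            rr=[ray(D['scene'],*x),ray(D['side'],*y)]
            t=tri(rr);e=max(np.linalg.norm(np.cross(t-o,v/np.linalg.norm(v))) for o,v in rr)
            print(n,np.round(t,4),'gap',round(e,4))
cv2.imwrite('pics/t.png',np.vstack([np.hstack(tiles[:2]),np.hstack(tiles[2:])]))
```

```text
scene bracket [([178.0, 349.1], 0.85), ([225.7, 337.9], 0.57)]
scene grip [([192.8, 340.7], 0.74)]
scene press [([204.9, 338.4], 0.66)]
scene upper_lug [([205.8, 339.7], 0.53)]
scene lower_lug [([175.2, 340.8], 0.92), ([218.4, 336.1], 0.6)]
scene upright [([245.1, 228.0], 0.75)]
scene upper_slot [([218.2, 227.5], 0.83)]
scene lower_slot [([232.9, 223.2], 0.61)]
scene home [([237.4, 227.1], 0.84)]
side bracket [([182.9, 277.5], 0.62)]
side grip [([153.5, 256.1], 0.75), ([147.5, 267.5], 0.75)]
side press [([156.3, 269.7], 0.84)]
side upper_lug [([159.0, 276.9], 0.82)]
side lower_lug [([176.0, 276.9], 0.74)]
side upright [([296.1, 291.8], 0.73)]
side upper_slot []
side lower_slot [([278.2, 292.3], 0.68)]
side home [([285.8, 292.3], 0.65), ([277.9, 291.1], 0.18)]
bracket [0.5385 0.1527 0.11  ] gap 0.0737
bracket [0.5701 0.1621 0.0062] gap 0.0004
grip [0.5154 0.1782 0.1029] gap 0.0007
grip [0.5453 0.1653 0.134 ] gap 0.001
press [0.554  0.1624 0.0982] gap 0.0062
upper_lug [0.5685 0.1583 0.1001] gap 0.0017
lower_lug [0.54   0.1309 0.1399] gap 0.0619
lower_lug [0.5681 0.1529 0.0422] gap 0.0007
upright [ 0.579  -0.1988  0.0066] gap 0.0021
lower_slot [ 0.5819 -0.2035  0.0794] gap 0.0038
home [ 0.58   -0.1977  0.0474] gap 0.0013
home [ 0.5821 -0.1921  0.0582] gap 0.0063
```

View pics/t.png

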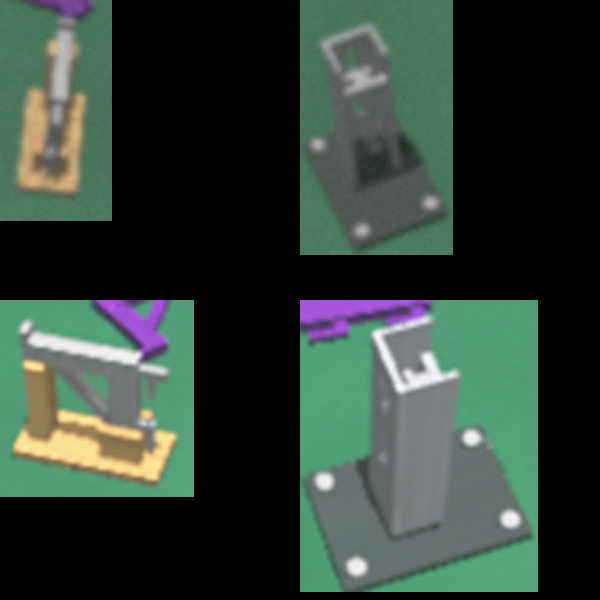

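The crop shows the bracket upright in its rest with its arm to the left and lugs to the right (roughly +x). The upright's foot bolts are clear, so I'll get yaw from them and plan the approach.

Run:
```python
from h import *
D={c:cap(c) for c in ['scene','side','wrist']}
S=[(285.2,275.4),(272.3,318.6),(296.4,330.1),(310.5,284.8)]
p=np.array([atz(D['side'],*x,0.009) for x in S]);print(np.round(p,4))
e=[p[1]-p[0],p[2]-p[1],p[3]-p[2],p[0]-p[3]]
print([ (round(np.linalg.norm(v),4),round(np.degrees(np.arctan2(v[1],v[0])),1)) for v in e],p.mean(0))
q=np.array([atz(D['scene'],*x,0.009) for x in [(242.6,215.3),(267.6,228.2),(259.7,248.2)]]);print(np.round(q,4))
e=[q[1]-q[0],q[2]-q[1]]
print([ (round(np.linalg.norm(v),4),round(np.degrees(np.arctan2(v[1],v[0])),1)) for v in e],q[[0,2]].mean(0))
# bracket top edge ends (side): crop lip top (27,328)->; arm top centreline (38,340)..(135,357); z~0.106
a=[(140+(y-300)/3.4,235+x/3.4) for x,y in [(38,340),(135,357)]]
# rest base corners side
t=[atz(D['side'],*x,0.106) for x in a];v=t[1]-t[0];print('brk',np.round(t,4),np.degrees(np.arctan2(v[1],v[0])))
a=[(175+y/3.4,322+x/3.4) for x,y in [(66,33),(62,98)]]
t=[atz(D['scene'],*x,0.106) for x in a];v=t[1]-t[0];print('brk',np.round(t,4),np.degrees(np.arctan2(v[1],v[0])))
d=D['wrist'];T=np.array(d['camera_from_world']);s=r.get_state()
Rt=R.from_euler('xyz',s['eef_rot'],degrees=True).as_matrix()
Rwc=T[:3,:3].T;o=-Rwc@T[:3,3]
print('cam in tool',Rt.T@(o-s['tcp_pos']),'look',Rt.T@(-Rwc[:,2]),'right',Rt.T@Rwc[:,0]);print(d['intrinsics'])
```

```text
[[ 0.5451 -0.172   0.009 ]
 [ 0.6475 -0.1444  0.009 ]
 [ 0.6648 -0.2088  0.009 ]
 [ 0.5618 -0.2362  0.009 ]]
[(np.float64(0.1061), np.float64(15.1)), (np.float64(0.0667), np.float64(-74.9)), (np.float64(0.1066), np.float64(-165.1)), (np.float64(0.0664), np.float64(104.6))] [ 0.60477657 -0.19033264  0.009     ]
[[ 0.5615 -0.2349  0.009 ]
 [ 0.6633 -0.2072  0.009 ]
 [ 0.6467 -0.1441  0.009 ]]
[(np.float64(0.1055), np.float64(15.2)), (np.float64(0.0652), np.float64(104.7))] [ 0.60409486 -0.18949095  0.009     ]
brk [[0.4887 0.1846 0.106 ]
 [0.5638 0.1586 0.106 ]] -19.073252307572538
brk [[0.4848 0.189  0.106 ]
 [0.5641 0.1616 0.106 ]] -19.03831401133813
cam in tool [ 0.0669029  -0.00022903 -0.15747982] look [-2.47565030e-01 -6.20388752e-04  9.68871081e-01] right [-1.20208416e-03  9.99999222e-01  3.33165346e-04]
[[328.61552905   0.         278.04940726]
 [  0.         328.61552905 203.59223494]
 [  0.           0.           1.        ]]
```

```bash
cat >> h.py <<'E'
def go(pos,yaw,s=None):
    "shift (cm) and turn (rad) from measured pose to TCP pos, tool down with yaw"
    s=s or r.get_state(); Rt=R.from_euler('xyz',s['eef_rot'],degrees=True)
    G=R.from_euler('xyz',[180,0,yaw],degrees=True)
    print('tcp',np.round(s['tcp_pos'],4),np.round(s['eef_rot'],2),'F',np.round(s['contact_force'],1),'t',s['time_s'])
    print('shift',np.round(Rt.inv().apply(np.array(pos)-s['tcp_pos'])*100,2),'turn',np.round((Rt.inv()*G).as_rotvec(),4))
E
python3 -c "
from h import *
go([.5275,.175,.25],-19)"
```

```text
tcp [0.2402 0.6308 0.2266] [-180.      0.    -20.85] F [0.1 0.  0.7] t 3.1
shift [43.07 32.37 -2.34] turn [-0.      0.     -0.0322]
```

>>> move_arm --targets '[[[8.6, 6.4, -2.3], [0, 0, -0.032]], [[13, 9.8, -2.3], [0, 0, -0.032]], [[18, 13.5, -2.3], [0, 0, -0.032]], [[23, 17.3, -2.3], [0, 0, -0.032]], [[28, 21, -2.3], [0, 0, -0.032]]]' --jaw 6

```text
time_s: 3.72
tcp_pos: [0.4069, 0.3663, 0.2498]
eef_rot: [-179.9, -0.0, -19.0]
contact_force: [1.5, 1.0, 0.3]
gripper_width: 0.0602
gripper_force: 0.0
```

>>> move_arm --targets '[[[4.5, 3.4, 0], [0, 0, 0]], [[9, 6.8, 0], [0, 0, 0]], [[13, 9.8, 0], [0, 0, 0]], [[15.1, 11.4, 0], [0, 0, 0]], [[15.1, 11.4, 0], [0, 0, 0]]]'

```text
time_s: 4.35
tcp_pos: [0.5124, 0.2095, 0.2493]
eef_rot: [180.0, -0.0, -19.2]
contact_force: [0.4, 0.1, 1.3]
gripper_width: 0.0603
gripper_force: 0.0
```

Run:
```python
from h import *
go([.5275,.175,.25],-19)
d=cap('wrist','w1')
for n,z in [('grip',.106),('press',.106),('upper_lug',.1)]:
    for p in pinpoint(n,'wrist')[:3]: print(n,np.round(p['location'],1),round(p['score'],2),np.round(atz(d,*p['location'],z),4))
```

```text
tcp [0.5124 0.2095 0.2493] [179.99  -0.   -19.17] F [0.4 0.1 1.3] t 4.35
shift [ 2.56  2.76 -0.07] turn [ 0.0001 -0.     -0.003 ]
grip [ 20.6 408.6] 0.9 [0.6151 0.0597 0.106 ]
grip [327.4 350.1] 0.7 [0.3522 0.1861 0.106 ]
grip [170.  178.3] 0.64 [0.5636 0.2894 0.106 ]
press [  8.3 432.9] 0.85 [0.6174 0.0388 0.106 ]
press [189.9 166. ] 0.62 [0.5502 0.3077 0.106 ]
press [132.7 321.1] 0.55 [0.5523 0.1552 0.106 ]
upper_lug [  8.8 453. ] 0.79 [0.6123 0.02   0.1   ]
upper_lug [116.2 311.1] 0.61 [0.5687 0.1587 0.1   ]
upper_lug [197.7 155.9] 0.57 [0.5458 0.3224 0.1   ]
```

View pics/w1.png

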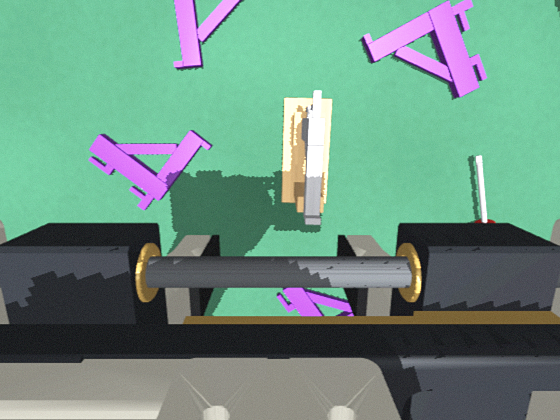

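The wrist view shows the bracket's top as a strip from the tail tip (92, 317) down to the lip end (222, 313), its outer part in shadow. I'll compute its line.

Run:
```python
from h import *
d=cap('wrist')
im=d['image'];
g=cv2.cvtColor(im,cv2.COLOR_BGR2HSV)
for row in (105,120,135,150,165): 
    c=np.where(g[row,290:345,2]*1.0*(g[row,290:345,1]<40)>120)[0]+290; 
    if len(c): p=atz(d,row,(c[0]+c[-1])/2,.106);print(row,c[0],c[-1],np.round(p,4))
for row,col,z in [(92,317,.1),(222,313,.116),(133,316,.106)]: print(np.round(atz(d,row,col,z),4))
o=np.array([.570,.1605]);x=np.array([.9455,-.3256])
print('model:',[np.round(proj(d,[*(o+u*x),z]),1).tolist() for u,z in [(0,.106),(-45,.106),(-.095,.116),(.023,.1),(-.045,.106)]])
```

```text
105 290 333 [0.5769 0.1585 0.106 ]
120 290 332 [0.5649 0.1628 0.106 ]
135 290 331 [0.5526 0.1672 0.106 ]
150 290 330 [0.5401 0.1716 0.106 ]
165 290 329 [0.5272 0.1762 0.106 ]
[0.5859 0.1499 0.1   ]
[0.4773 0.1897 0.116 ]
[0.5527 0.162  0.106 ]
model: [[113.5, 311.7], [1454.6, 279.7], [219.8, 310.2], [86.6, 311.7], [164.4, 310.5]]
```

```bash
python3 -c "
from h import *
go([.525,.173,.08],-19)"
```

```text
tcp [0.5113 0.2118 0.2494] [-179.99    0.    -18.95] F [-0.9 -0.3  0.2] t 4.6
shift [ 2.55  3.23 16.94] turn [-0.0001  0.      0.0009]
```

>>> move_arm --targets '[[[2.5, 3.2, 1], [0, 0, 0]], [[2.5, 3.2, 5], [0, 0, 0]], [[2.5, 3.2, 10], [0, 0, 0]], [[2.5, 3.2, 12], [0, 0, 0]], [[2.5, 3.2, 12], [0, 0, 0]]]' --jaw 5

```text
time_s: 5.22
tcp_pos: [0.5238, 0.1728, 0.1279]
eef_rot: [179.8, 0.1, -18.9]
contact_force: [0.7, -0.1, -0.3]
gripper_width: 0.0503
gripper_force: 0.0
```

Run:
```python
from h import *
go([.525,.173,.08],-19)
d=cap('wrist');cv2.imwrite('pics/w2.png',d['image'][0:330])
for n in ['grip','press']:
    for p in pinpoint(n,'wrist')[:3]: print(n,np.round(p['location'],1),round(p['score'],2),np.round(atz(d,*p['location'],.106),4))
```

```text
tcp [0.5238 0.1728 0.1279] [ 1.7984e+02  1.1000e-01 -1.8940e+01] F [ 0.7 -0.1 -0.3] t 5.225
shift [ 0.12 -0.07  4.79] turn [0.0027 0.0019 0.001 ]
grip [  8.7 424.1] 0.72 [0.6135 0.0666 0.106 ]
grip [ 1.9 93.1] 0.68 [0.6688 0.2182 0.106 ]
grip [239.2 282.8] 0.57 [0.5227 0.1706 0.106 ]
press [183.6 284.1] 0.72 [0.5535 0.1593 0.106 ]
```

View pics/w2.png

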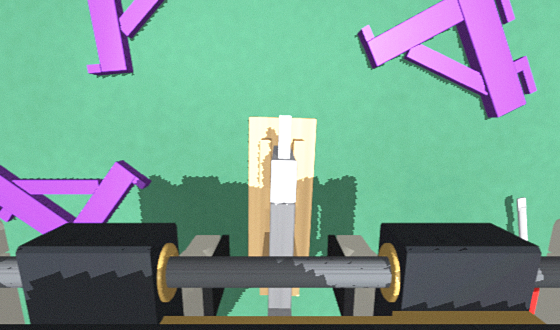

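The wrist view shows the arm strip at col 284, about 2 mm right of the jaw centre, and its back end at row 160. I'll descend with a slight correction and close.

>>> move_arm --targets '[[[0.1, 0.15, 2.5], [0, 0, 0]], [[0.1, 0.15, 4.8], [0, 0, 0]], [[0.1, 0.15, 4.8], [0, 0, 0]]]'

```text
time_s: 5.75
tcp_pos: [0.525, 0.1708, 0.0812]
eef_rot: [180.0, 0.0, -19.0]
contact_force: [0.5, 0.6, 0.5]
gripper_width: 0.0501
gripper_force: 0.0
```

>>> move_arm --targets '[[[0, 0, 0], [0, 0, 0]], [[0, 0, 0], [0, 0, 0]], [[0, 0, 0], [0, 0, 0]], [[0, 0, 0], [0, 0, 0]], [[0, 0, 0], [0, 0, 0]]]' --jaw 0.5 --squeeze 40

```text
time_s: 6.38
tcp_pos: [0.5255, 0.1709, 0.0816]
eef_rot: [-180.0, -0.0, -19.0]
contact_force: [-0.4, -0.7, 2.7]
gripper_width: 0.014
gripper_force: 39.9
```

>>> move_arm --targets '[[[0, 0, -1.5], [0, 0, 0]], [[0, 0, -4], [0, 0, 0]], [[0, 0, -7], [0, 0, 0]], [[0, 0, -8], [0, 0, 0]], [[0, 0, -8], [0, 0, 0]]]'

```text
time_s: 7.0
tcp_pos: [0.5253, 0.1711, 0.1617]
eef_rot: [-179.9, -0.0, -19.0]
contact_force: [-0.0, 0.6, -4.4]
gripper_width: 0.0137
gripper_force: 39.9
```

Run:
```python
from h import *
D={c:cap(c) for c in ['scene','side','wrist']}
s=r.get_state();t=s['tcp_pos'];a=np.radians(-19);x=np.array([np.cos(a),np.sin(a),0])
print('predicted origin',t+np.array([0,0,-.0756])+0*x, 'if grip at 45:',np.round(t+.045*x+[0,0,-.0756],4))
B={'scene':(100,280,290,400),'side':(60,230,210,330)}
for n in ['bracket','press','upper_lug','lower_lug']:
    P={}
    for c in B:
        b=B[c];P[c]=[p['location'] for p in pinpoint(n,c) if b[0]<p['location'][0]<b[1] and b[2]<p['location'][1]<b[3]]
    for p in P['scene']:
        for q in P['side']:
            rr=[ray(D['scene'],*p),ray(D['side'],*q)];w=tri(rr);e=max(np.linalg.norm(np.cross(w-o,v/np.linalg.norm(v))) for o,v in rr)
            if e<.006: print(n,np.round(w,4),round(e,4),'rel tcp u,v,z',np.round([(w-t)@x,(w-t)@np.cross([0,0,1],x),(w-t)[2]],4))
U=np.array([.580,-.198]);ua=np.radians(15)
# upright top: project candidate points for check
for c in ['scene','side']:
    for n in ['upper_slot','lower_slot','home','upright']:
        print(c,n,[np.round(p['location'],1).tolist() for p in pinpoint(n,c)[:1]])
go(t+[0,0,0],-19)
cv2.imwrite('pics/up.png',np.hstack([cv2.resize(D['side']['image'][225:325,255:345],(396,440),interpolation=cv2.INTER_CUBIC),cv2.resize(D['side']['image'][80:180,235:325],(396,440),interpolation=cv2.INTER_CUBIC)]))
```

```text
predicted origin [0.52461851 0.17051425 0.08445754] if grip at 45: [0.5672 0.1559 0.0845]
press [0.5646 0.3424 0.0488] 0.0044 rel tcp u,v,z [-0.0181  0.1755 -0.1113]
press [0.5423 0.355  0.0142] 0.0009 rel tcp u,v,z [-0.0433  0.1802 -0.1459]
press [0.5563 0.1577 0.1924] 0.0001 rel tcp u,v,z [ 0.0341 -0.0018  0.0323]
press [0.5381 0.1636 0.1678] 0.0043 rel tcp u,v,z [ 0.015  -0.0021  0.0078]
upper_lug [0.5334 0.3544 0.0148] 0.0045 rel tcp u,v,z [-0.0515  0.1767 -0.1453]
upper_lug [0.5348 0.1628 0.16  ] 0.0005 rel tcp u,v,z [ 0.0121 -0.0039 -0.    ]
upper_lug [0.5683 0.1481 0.1916] 0.003 rel tcp u,v,z [ 0.0486 -0.007   0.0316]
lower_lug [0.5638 0.168  0.1088] 0.0039 rel tcp u,v,z [ 0.0378  0.0104 -0.0513]
lower_lug [0.5728 0.1538 0.1899] 0.0014 rel tcp u,v,z [ 0.051  -0.0001  0.0298]
scene upper_slot [[218.4, 227.8]]
scene lower_slot [[229.0, 223.7]]
scene home [[234.9, 223.2]]
scene upright [[249.0, 226.0]]
side upper_slot [[263.4, 293.1]]
side lower_slot [[278.8, 290.4]]
side home [[284.5, 295.3]]
side upright [[295.9, 292.2]]
tcp [0.5254 0.1709 0.1614] [-180.     -0.    -19.01] F [ 0.3  0.1 -3.5] t 7.95
shift [-0.06  0.06  0.13] turn [-0.     -0.     -0.0002]
```

View pics/up.png

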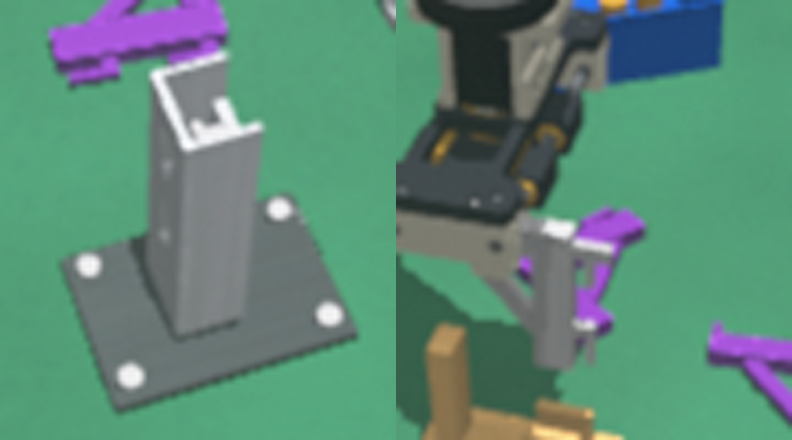

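The left crop shows the upright with its front face and two slots on the left, and its near bottom corner at crop (178, 333). In the right crop the bracket hangs straight in the jaws. Next I'll measure the front face, the top height and the slot heights.

Run:
```python
from h import *
d=cap('side');f=cap('scene')
px=lambda x,y:(225+y/4.4,255+x/4.4)
a=np.radians(15);X=np.array([np.cos(a),np.sin(a),0]);Y=np.array([-np.sin(a),np.cos(a),0])
c=np.array([.6044,-.190,0]);
def uv(p): return np.round([(p-c)@X,(p-c)@Y,p[2]],4)
b=atz(d,*px(178,335),.008);print('front near bottom',uv(b))
b2=atz(d,*px(240,320),.008);print('rear near bottom',uv(b2))
for h in (.173,.176,.18,.184,.187):
    print(h,'top near front',uv(atz(d,*px(187,148),h)),'top far front',uv(atz(d,*px(152,73),h)),'rear near',uv(atz(d,*px(262,127),h)))
# slots: intersect ray with the front face plane at u=b
u0=uv(b)[0]
for n,q in [('us side',px(165,165)),('ls side',px(163,235))]:
    o,v=ray(d,*q);t=(u0-(o-c)@X)/(v@X);print(n,uv(o+v*t))
t=np.array([.5254,.1709,.1614])
al=np.radians(-19);bx=np.array([np.cos(al),np.sin(al),0])
for dz in (-.0756,-.0736,-.0716): 
    o=t+.045*bx+[0,0,dz];print(dz,'foot proj side',proj(d,o),'top',proj(d,o+[0,0,.1]))
```

```text
front near bottom [-0.0232 -0.0193  0.008 ]
rear near bottom [ 0.0093 -0.0216  0.008 ]
0.173 top near front [-0.0234 -0.0201  0.173 ] top far front [-0.0241  0.0229  0.173 ] rear near [ 0.0113 -0.0203  0.173 ]
0.176 top near front [-0.0242 -0.022   0.176 ] top far front [-0.0249  0.0208  0.176 ] rear near [ 0.0103 -0.0222  0.176 ]
0.18 top near front [-0.0253 -0.0246  0.18  ] top far front [-0.0259  0.0179  0.18  ] rear near [ 0.009  -0.0248  0.18  ]
0.184 top near front [-0.0263 -0.0271  0.184 ] top far front [-0.027   0.0151  0.184 ] rear near [ 0.0077 -0.0274  0.184 ]
0.187 top near front [-0.0271 -0.029   0.187 ] top far front [-0.0278  0.013   0.187 ] rear near [ 0.0067 -0.0293  0.187 ]
us side [-0.0232  0.0058  0.1239]
ls side [-0.0232  0.0056  0.0639]
-0.0756 foot proj side [163.05584998 276.43910966] top [132.73253175 275.91094728]
-0.0736 foot proj side [162.49155253 276.42928089] top [132.07882342 275.89956119]
-0.0716 foot proj side [161.9256513 276.4194242] top [131.42311509 275.88814026]
```

```bash
cat >> h.py <<'E'
_a=np.radians(15);X=np.array([np.cos(_a),np.sin(_a),0]);Y=np.array([-np.sin(_a),np.cos(_a),0]);C=np.array([.6044,-.190,0])
def st():
    s=r.get_state();t=s['tcp_pos'];q=t-C;F=s['contact_force']
    print('u,v,z mm',np.round([1e3*q@X,1e3*q@Y,1e3*t[2]],2),'rot',np.round(s['eef_rot'],2),'Fuvz',np.round([F@X,F@Y,F[2]],1),'t',s['time_s'])
E
python3 -c "
from h import *
go([.4547,-.2301,.16],15)"
```

```text
tcp [0.5254 0.1709 0.1614] [180.     0.   -19.01] F [ 0.6 -0.1 -2.3] t 8.05
shift [ 6.38 40.21  0.14] turn [ 0.      0.     -0.5936]
```

>>> move_arm --targets '[[[0, 3, 0], [0, 0, 0]], [[0, 7, 0], [0, 0, -0.08]], [[1, 12, 0], [0, 0, -0.2]], [[2, 17, 0], [0, 0, -0.32]], [[3, 22, 0], [0, 0, -0.44]]]'

```text
time_s: 8.68
tcp_pos: [0.4811, -0.0489, 0.1616]
eef_rot: [-180.0, -0.0, 6.4]
contact_force: [0.3, -0.1, -3.6]
gripper_width: 0.0138
gripper_force: 39.9
```

```bash
python3 -c "
from h import *
go([.4547,-.2301,.155],15)"
```

```text
tcp [ 0.4811 -0.0489  0.1616] [-1.80e+02 -3.00e-02  6.44e+00] F [ 0.3 -0.1 -3.6] t 8.675
shift [-4.66 17.71  0.66] turn [-0.     -0.0005 -0.1494]
```

>>> move_arm --targets '[[[-1.2, 5, 0.2], [0, 0, -0.05]], [[-2.5, 10, 0.4], [0, 0, -0.1]], [[-4, 15, 0.6], [0, 0, -0.15]], [[-4.6, 17.7, 0.7], [0, 0, -0.15]], [[-4.6, 17.7, 0.7], [0, 0, -0.15]]]'

```text
time_s: 9.3
tcp_pos: [0.4541, -0.2298, 0.1541]
eef_rot: [-180.0, 0.0, 14.6]
contact_force: [-0.6, 1.4, -3.8]
gripper_width: 0.0136
gripper_force: 39.9
```

Run:
```python
from h import *
st()
cap('side','s2');cap('wrist','w3')
go(C-.114*X+[0,0,.1415],15)
i=cv2.imread('pics/s2.png')[215:325,215:345];j=cv2.imread('pics/w3.png')
cv2.imwrite('pics/s3.png',np.hstack([cv2.resize(i,(390,330),interpolation=cv2.INTER_CUBIC),cv2.resize(j[:330],(410,330))]))
```

```text
u,v,z mm [-155.51    0.42  154.14] rot [-1.800e+02  4.000e-02  1.461e+01] Fuvz [-0.2  1.5 -3.8] t 9.3
tcp [ 0.4547 -0.2283  0.1543] [-1.7999e+02  1.0000e-02  1.4710e+01] F [ 0.6  0.6 -3.3] t 9.4
shift [4.05 0.16 1.28] turn [-0.0002  0.0002 -0.005 ]
```

View pics/s3.png

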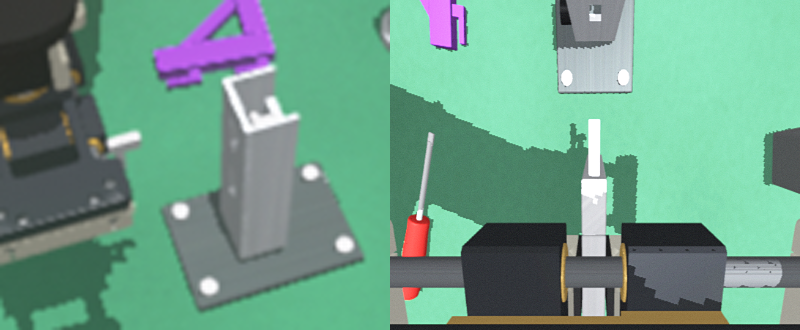

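In the wrist view the tail (col 594 in the composite) lines up with the channel centre (595). The side view shows clear space between them. Approaching.

>>> move_arm --targets '[[[1, 0.1, 0.7], [0, 0, -0.005]], [[3, 0.15, 1.3], [0, 0, -0.005]], [[4, 0.15, 1.3], [0, 0, -0.005]], [[4, 0.15, 1.3], [0, 0, -0.005]]]'

```text
time_s: 9.9
tcp_pos: [0.4956, -0.2184, 0.1409]
eef_rot: [-180.0, 0.0, 15.2]
contact_force: [-0.1, -0.1, -3.1]
gripper_width: 0.014
gripper_force: 39.9
```

```bash
python3 -c "
from h import *
st()"
```

```text
u,v,z mm [-112.42    0.75  140.89] rot [-1.7999e+02  4.0000e-02  1.5160e+01] Fuvz [-0.1 -0.1 -3.1] t 9.9
```

>>> move_arm --targets '[[[0.8, 0, 0], [0, 0, 0]], [[1.4, 0, 0], [0, 0, 0]], [[1.8, 0, 0], [0, 0, 0]], [[2.2, 0, 0], [0, 0, 0]], [[2.4, 0, 0], [0, 0, 0]]]'

```text
time_s: 10.52
tcp_pos: [0.5179, -0.2128, 0.1413]
eef_rot: [-180.0, 0.0, 15.1]
contact_force: [-0.0, -0.2, -3.9]
gripper_width: 0.0137
gripper_force: 39.9
```

```bash
python3 -c "
from h import *
st()"
```

```text
u,v,z mm [-89.49   0.41 141.35] rot [-180.      0.     15.08] Fuvz [-0.1 -0.2 -3.9] t 10.525
```

>>> move_arm --targets '[[[0.2, 0, 0], [0, 0, 0]], [[0.4, 0, 0], [0, 0, 0]], [[0.5, 0, 0], [0, 0, 0]]]'

```text
time_s: 10.9
tcp_pos: [0.5226, -0.2115, 0.1414]
eef_rot: [180.0, -0.0, 15.1]
contact_force: [-0.5, 0.0, -3.4]
gripper_width: 0.0137
gripper_force: 39.9
```

>>> move_arm --targets '[[[0.2, 0, 0], [0, 0, 0]], [[0.4, 0, 0], [0, 0, 0]], [[0.5, 0, 0], [0, 0, 0]]]'

```text
time_s: 11.28
tcp_pos: [0.5275, -0.2101, 0.1413]
eef_rot: [-180.0, -0.0, 15.1]
contact_force: [0.2, 0.1, -3.0]
gripper_width: 0.0138
gripper_force: 39.9
```

```bash
python3 -c "
from h import *
st()"
```

```text
u,v,z mm [-79.48   0.44 141.33] rot [-180.     -0.     15.08] Fuvz [ 0.2  0.  -3. ] t 11.275
```

>>> move_arm --targets '[[[0.1, 0, 0], [0, 0, 0]], [[0.2, 0, 0], [0, 0, 0]], [[0.3, 0, 0], [0, 0, 0]], [[0.3, 0, 0], [0, 0, 0]]]'

```text
time_s: 11.78
tcp_pos: [0.5304, -0.2094, 0.1414]
eef_rot: [180.0, -0.0, 15.1]
contact_force: [-0.5, -0.3, -2.9]
gripper_width: 0.0137
gripper_force: 39.9
```

>>> move_arm --targets '[[[0.1, 0, 0], [0, 0, 0]], [[0.2, 0, 0], [0, 0, 0]], [[0.3, 0, 0], [0, 0, 0]], [[0.3, 0, 0], [0, 0, 0]]]'

```text
time_s: 12.28
tcp_pos: [0.5333, -0.2086, 0.1413]
eef_rot: [180.0, -0.0, 15.1]
contact_force: [0.2, -0.0, -3.4]
gripper_width: 0.0138
gripper_force: 39.9
```

>>> move_arm --targets '[[[0.1, 0, 0], [0, 0, 0]], [[0.2, 0, 0], [0, 0, 0]], [[0.3, 0, 0], [0, 0, 0]], [[0.3, 0, 0], [0, 0, 0]]]'

```text
time_s: 12.78
tcp_pos: [0.5361, -0.2078, 0.1413]
eef_rot: [180.0, 0.0, 15.1]
contact_force: [0.2, 0.7, -3.7]
gripper_width: 0.0138
gripper_force: 39.9
```

>>> move_arm --targets '[[[0.1, 0, 0], [0, 0, 0]], [[0.2, 0, 0], [0, 0, 0]], [[0.2, 0, 0], [0, 0, 0]]]'

```text
time_s: 13.15
tcp_pos: [0.5376, -0.2074, 0.1412]
eef_rot: [-180.0, 0.0, 15.1]
contact_force: [-2.2, -0.5, -1.8]
gripper_width: 0.0136
gripper_force: 39.9
```

```bash
python3 -c "
from h import *
st()"
```

```text
u,v,z mm [-69.     0.49 141.24] rot [-1.7999e+02  5.0000e-02  1.5080e+01] Fuvz [-2.2  0.1 -1.8] t 13.15
```

>>> move_arm --targets '[[[0.1, 0, 0], [0, 0, 0]], [[0.1, 0, 0], [0, 0, 0]]]'

```text
time_s: 13.4
tcp_pos: [0.5377, -0.2074, 0.1412]
eef_rot: [-180.0, 0.1, 15.1]
contact_force: [-5.3, -2.0, -1.0]
gripper_width: 0.0136
gripper_force: 39.9
```

Run:
```python
from h import *
st()
cap('side','s4');cap('wrist','w4');cap('scene','c4')
i=cv2.imread('pics/s4.png')[215:325,215:345];j=cv2.imread('pics/w4.png')
cv2.imwrite('pics/s5.png',np.hstack([cv2.resize(i,(390,330),interpolation=cv2.INTER_CUBIC),cv2.resize(j[:330],(410,330))]))
```

```text
u,v,z mm [-68.96   0.51 141.18] rot [-1.7997e+02  1.4000e-01  1.5060e+01] Fuvz [-5.7 -0.6 -1. ] t 13.4
```

View pics/s5.png

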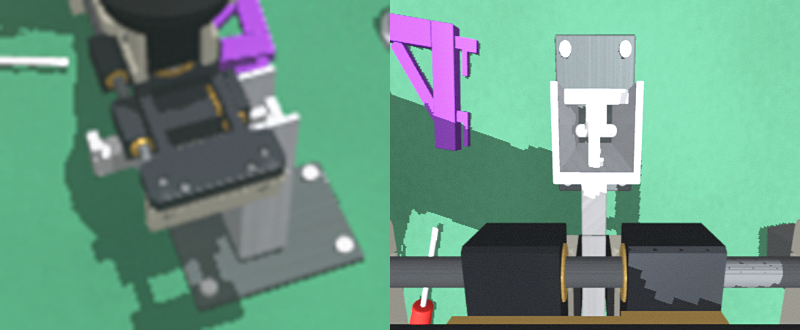

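The wrist view shows the tail inside the channel, over the catch, with the bracket's back face against the upright. It went in at the first height tried, so I'll lower it onto the catch.

>>> move_arm --targets '[[[-0.05, 0, 0.1], [0, 0, 0]], [[-0.05, 0, 0.2], [0, 0, 0]], [[-0.05, 0, 0.25], [0, 0, 0]], [[-0.05, 0, 0.3], [0, 0, 0]]]'

```text
time_s: 14.05
tcp_pos: [0.5377, -0.2074, 0.1382]
eef_rot: [-180.0, 0.1, 15.1]
contact_force: [-5.0, -0.9, -0.4]
gripper_width: 0.0137
gripper_force: 40.0
```

>>> move_arm --targets '[[[0, 0, 0.1], [0, 0, 0]], [[0, 0, 0.1], [0, 0, 0]]]'

```text
time_s: 14.3
tcp_pos: [0.5377, -0.2073, 0.1372]
eef_rot: [-180.0, 0.1, 15.1]
contact_force: [-4.4, -1.5, -1.2]
gripper_width: 0.0135
gripper_force: 39.9
```

>>> move_arm --targets '[[[0, 0, 0.1], [0, 0, 0]], [[0, 0, 0.1], [0, 0, 0]]]'

```text
time_s: 14.55
tcp_pos: [0.5377, -0.2075, 0.1368]
eef_rot: [180.0, 0.1, 15.1]
contact_force: [-7.7, -1.7, 4.5]
gripper_width: 0.0136
gripper_force: 40.0
```

>>> move_arm --targets '[[[0, 0, 0.1], [0, 0, 0]], [[0, 0, 0.1], [0, 0, 0]]]'

```text
time_s: 14.8
tcp_pos: [0.5378, -0.2076, 0.1365]
eef_rot: [180.0, 0.1, 15.1]
contact_force: [-9.1, -1.3, 8.8]
gripper_width: 0.0136
gripper_force: 40.0
```

>>> move_arm --targets '[[[0, 0, -0.1], [0, 0, 0]], [[0, 0, -0.1], [0, 0, 0]], [[0, 0, -0.1], [0, 0, 0]], [[0, 0, -0.1], [0, 0, 0]]]' --jaw 3.5

```text
time_s: 15.3
tcp_pos: [0.5387, -0.2071, 0.1363]
eef_rot: [180.0, -0.0, 15.1]
contact_force: [0.2, 0.0, 0.7]
gripper_width: 0.0347
gripper_force: 0.0
```

>>> move_arm --targets '[[[0, 0, -1.5], [0, 0, 0]], [[0, 0, -4], [0, 0, 0]], [[0, 0, -6.5], [0, 0, 0]], [[0, 0, -6.5], [0, 0, 0]]]'

```text
time_s: 15.8
tcp_pos: [0.5401, -0.2075, 0.2047]
eef_rot: [179.9, -0.3, 15.1]
contact_force: [0.3, -1.1, -0.5]
gripper_width: 0.035
gripper_force: 0.0
```

>>> move_arm --targets '[[[1.5, 0, 0], [0, 0, 0]], [[2.9, 0, 0], [0, 0, 0]], [[2.9, 0, 0], [0, 0, 0]], [[2.9, 0, 0], [0, 0, 0]]]' --jaw 0

```text
time_s: 16.3
tcp_pos: [0.5663, -0.1995, 0.2006]
eef_rot: [-180.0, 0.1, 15.1]
contact_force: [0.3, -0.1, 0.6]
gripper_width: 0.0023
gripper_force: 0.0
```

Run:
```python
from h import *
st()
cap('side','s6');cap('wrist','w6')
i=cv2.imread('pics/s6.png')[215:325,215:345];j=cv2.imread('pics/w6.png')
cv2.imwrite('pics/s7.png',np.hstack([cv2.resize(i,(390,330),interpolation=cv2.INTER_CUBIC),cv2.resize(j[:330],(410,330))]))
```

```text
u,v,z mm [-39.23   0.69 200.57] rot [-1.7997e+02  8.0000e-02  1.5090e+01] Fuvz [ 0.2 -0.2  0.6] t 16.3
```

View pics/s7.png

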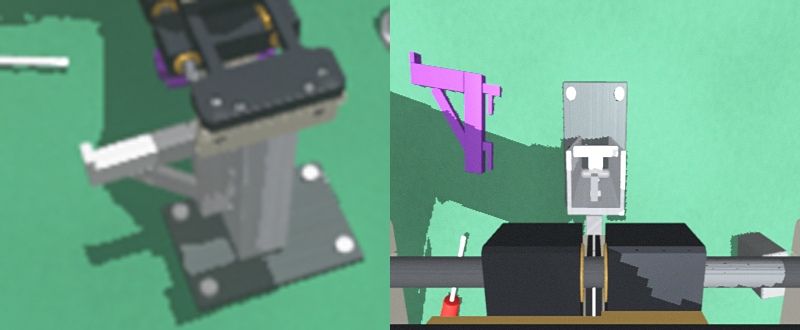

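The bracket hangs on the catch and the closed fingers are above its bar (u about -39 mm, with the face near -24). Now pressing down.

>>> move_arm --targets '[[[0, 0, 1.5], [0, 0, 0]], [[0, 0, 2.8], [0, 0, 0]], [[0, 0, 3.4], [0, 0, 0]], [[0, 0, 3.4], [0, 0, 0]]]'

```text
time_s: 16.9
tcp_pos: [0.5661, -0.1997, 0.1665]
eef_rot: [-180.0, 0.1, 15.1]
contact_force: [0.3, 1.0, 0.5]
gripper_width: 0.0004
gripper_force: 0.0
```

>>> move_arm --targets '[[[0, 0, 0.2], [0, 0, 0]], [[0, 0, 0.4], [0, 0, 0]], [[0, 0, 0.6], [0, 0, 0]], [[0, 0, 0.7], [0, 0, 0]], [[0, 0, 0.7], [0, 0, 0]]]'

```text
time_s: 17.52
tcp_pos: [0.5671, -0.2001, 0.1618]
eef_rot: [179.9, -0.1, 15.1]
contact_force: [-0.8, 0.1, 5.5]
gripper_width: 0.0005
gripper_force: 3.4
```

>>> move_arm --targets '[[[0, 0, 0.1], [0, 0, 0]], [[0, 0, 0.2], [0, 0, 0]], [[0, 0, 0.3], [0, 0, 0]], [[0, 0, 0.3], [0, 0, 0]]]'

```text
time_s: 18.02
tcp_pos: [0.5671, -0.2002, 0.159]
eef_rot: [179.9, -0.1, 15.1]
contact_force: [-2.6, 0.2, 7.4]
gripper_width: 0.0003
gripper_force: 3.8
```

>>> move_arm --targets '[[[0, 0, 0.1], [0, 0, 0]], [[0, 0, 0.2], [0, 0, 0]], [[0, 0, 0.3], [0, 0, 0]], [[0, 0, 0.3], [0, 0, 0]]]'

```text
time_s: 18.52
tcp_pos: [0.5673, -0.2001, 0.156]
eef_rot: [179.9, -0.1, 15.1]
contact_force: [-1.9, -0.8, 6.8]
gripper_width: 0.0002
gripper_force: 3.5
```

Moving down smoothly with low force; continuing.

>>> move_arm --targets '[[[0, 0, 0.1], [0, 0, 0]], [[0, 0, 0.2], [0, 0, 0]], [[0, 0, 0.3], [0, 0, 0]], [[0, 0, 0.4], [0, 0, 0]]]'

```text
time_s: 19.02
tcp_pos: [0.5675, -0.2002, 0.1522]
eef_rot: [179.9, -0.1, 15.1]
contact_force: [-0.8, 0.2, 8.6]
gripper_width: 0.0002
gripper_force: 4.2
```

>>> move_arm --targets '[[[0, 0, 0.1], [0, 0, 0]], [[0, 0, 0.2], [0, 0, 0]], [[0, 0, 0.3], [0, 0, 0]], [[0, 0, 0.3], [0, 0, 0]]]'

```text
time_s: 19.52
tcp_pos: [0.5677, -0.2001, 0.1491]
eef_rot: [179.9, -0.2, 15.1]
contact_force: [-0.5, -0.5, 7.3]
gripper_width: 0.0003
gripper_force: 3.6
```

>>> move_arm --targets '[[[0, 0, 0.1], [0, 0, 0]], [[0, 0, 0.2], [0, 0, 0]], [[0, 0, 0.2], [0, 0, 0]]]'

```text
time_s: 19.9
tcp_pos: [0.5677, -0.2001, 0.1476]
eef_rot: [179.9, -0.2, 15.1]
contact_force: [-2.6, 0.6, 11.7]
gripper_width: 0.0005
gripper_force: 6.0
```

>>> move_arm --targets '[[[0, 0, 0.1], [0, 0, 0]], [[0, 0, 0.2], [0, 0, 0]], [[0, 0, 0.2], [0, 0, 0]]]'

```text
time_s: 20.27
tcp_pos: [0.5679, -0.2004, 0.1473]
eef_rot: [179.8, -0.2, 15.2]
contact_force: [-6.8, 1.9, 22.4]
gripper_width: 0.0005
gripper_force: 11.3
```

>>> move_arm --targets '[[[0, 0, 0.05], [0, 0, 0]], [[0, 0, 0.05], [0, 0, 0]], [[0, 0, 0.05], [0, 0, 0]]]'

```text
time_s: 20.65
tcp_pos: [0.5679, -0.2005, 0.1472]
eef_rot: [179.8, -0.2, 15.2]
contact_force: [-8.5, 1.7, 25.4]
gripper_width: 0.0006
gripper_force: 12.7
```

Run:
```python
from h import *
st()
d=cap('wrist','w8');a=cv2.imread('pics/w6.png')
f=lambda i:cv2.resize(i[170:290,220:340],(395,395),interpolation=cv2.INTER_CUBIC)
cv2.imwrite('pics/s8.png',np.hstack([f(a),f(d['image'])]))
```

```text
u,v,z mm [-37.96  -0.66 147.22] rot [179.81  -0.23  15.16] Fuvz [-7.7  3.8 25.4] t 20.65
```

View pics/s8.png

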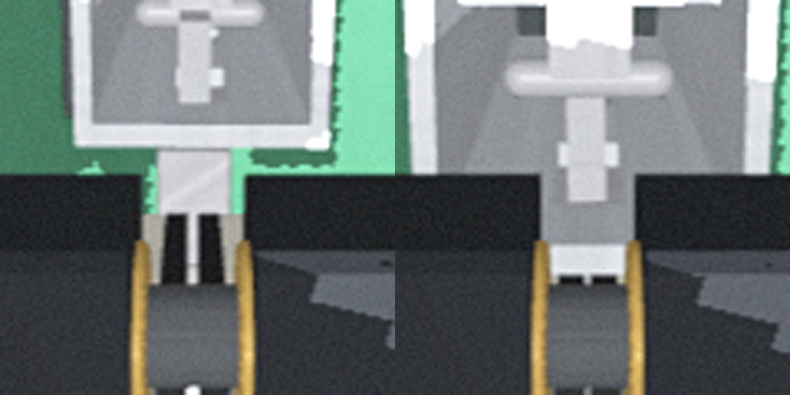

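The right-hand crop shows the catch bar running unbroken across the tail; before, the tail end sat on top of it. The stop is also hard. I'll retreat to the earlier viewpoint and compare.

>>> move_arm --targets '[[[0, 0, -1], [0, 0, 0]], [[0, 0, -3.5], [0, 0, 0]], [[0, 0, -5.9], [0, 0, 0]], [[0, 0, -5.9], [0, 0, 0]], [[0, 0, -5.9], [0, 0, 0]]]'

```text
time_s: 21.32
tcp_pos: [0.5661, -0.1995, 0.2012]
eef_rot: [-180.0, 0.0, 15.1]
contact_force: [0.2, -0.3, -0.6]
gripper_width: 0.0002
gripper_force: 0.0
```

Run:
```python
from h import *
st()
d=cap('wrist','w9');a=cv2.imread('pics/w6.png')
f=lambda i:cv2.resize(i[120:240,220:340],(395,395),interpolation=cv2.INTER_CUBIC)
cv2.imwrite('pics/s9.png',np.hstack([f(a),f(d['image'])]))
```

```text
u,v,z mm [-39.47   0.78 201.23] rot [-1.7996e+02  3.0000e-02  1.5070e+01] Fuvz [ 0.1 -0.3 -0.6] t 21.325
```

View pics/s9.png

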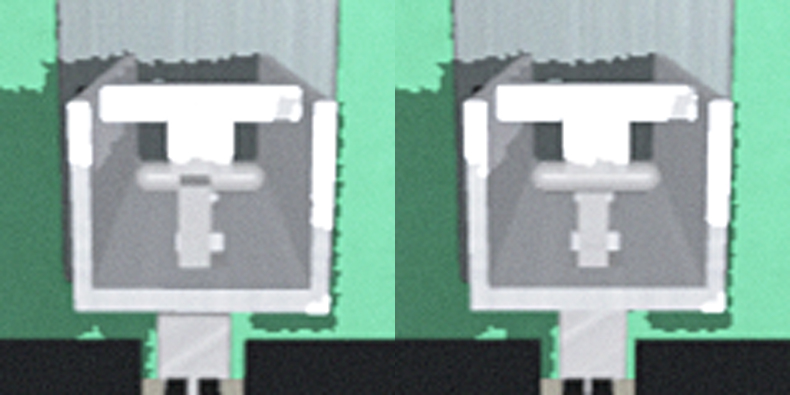

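From the same viewpoint the catch bar is back at its rest position (row 177 in both crops). The tail now lies under it, so it has snapped over. Handing in.

```bash
python3 -c "
from h import *
print(r.close_job())"
```

```text
the job is handed in; nothing more can be done
None
```

The bracket is hooked into both slots and pressed down to a hard stop with at most about 27 N. The last wrist picture shows the spring catch back out over its tail. The job was handed in at about 21 s, with the arm clear and the other things on the bench not touched.

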